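# Pack the battery handle flat and close the accessory case

### The job

The instrument's battery handle has been left standing on end in the accessory case, so the lid cannot close. Lay it down flat in its own long, narrow bay, below the rim, then swing the lid down until it is fully closed, leaving the other things in the case and on the table where they are.

Things in the scene. Friction and masses are not known exactly. Their poses are not given: they have to be found in the camera images.
- case: open aluminium case, fixed to the table, 280 (its x) x 160 (its y) x 66 mm high; walls and floor 5 mm. Origin: centre of its underside; z up. A 6 mm partition along x at y = +10 mm, top at z 45 mm, makes two bays 270 mm long: a narrow one (y 13 to 75 mm) for the battery handle and a wide one (y -75 to 7 mm), already packed
- bay (a point): middle of the narrow bay's floor; the bay is 270 (x) x 62 mm (y), 61 mm deep to the rim; axes as the case
- lid_hinge (a point): middle of the lid's hinge axis, which runs along the case's x at its -y rim (case y = -80 mm, z = 66.5 mm)
- case_lid (a joint): lid angle in rad: 0 = fully closed, 1.57 = upright, 2.0 = its stop, leaning outwards over the -y side. The hinge is stiff: the lid stays at any angle and must be pushed all the way down (2 to 5 N at its free edge). A flat aluminium panel 280 x 160 x 8 mm; a black tab 70 mm wide sticks out 13 mm at the middle of its free edge
- lid_edge (a point): middle of the lid's free edge (at the root of the tab), on the outer face, which is the top face when closed; 160 mm from the hinge axis, 8 mm outside the inner face
- handle_mid (a point): centre of the loose battery handle, 115 mm long, 0.24 kg: steel cylinder 38 mm in diameter, 85 mm long, then a black round head 42 mm in diameter, 30 mm long. z: along it to the head. It starts standing, head up, in the narrow bay; pushed near its top it tips over. Its foot stays about where it was, so it lies flat only if tipped along the bay to the farther end; else it leans on an end wall
- lensbox: grey closed lens box 95 x 60 x 42 mm, loose, already packed in the wide bay; origin: centre of its underside. Leave it
- eyepiece: black round eyepiece, 54 mm in diameter, 44 mm high, loose, already packed in the wide bay; origin: centre of its underside. Leave it
- bottle: white bottle, 52 mm in diameter, 120 mm high, standing on the table; origin: centre of its underside. Leave it
- tray: flat open steel tray 200 x 110 x 22 mm on the table; origin: centre of its underside. Leave it
- carton: cardboard carton 110 x 90 x 70 mm on the table; origin: centre of its underside. Leave it

How it is judged:
On the way, in this order (a step that is already met when the one before it is completed fails the run):
1. the battery handle lies flat in the narrow bay, below the rim (angle between handle_mid's own z axis and vertical between 1.4 and 1.74 rad and z of handle_mid in the frame of case between 0 and 0.036 m and x of handle_mid in the frame of case between -0.135 and 0.135 m and y of handle_mid in the frame of case between 0.013 and 0.075 m), for 0.2 s.
2. the lid is closed (value of joint case_lid below 0.05 rad), for 0.2 s.
At the end, for the whole second after the job is handed in: the battery handle lies in the narrow bay, its axis within about 0.17 rad of level and its centre between the bay's walls and no more than 36 mm above the underside of the case; the lid is within 0.05 rad of closed (8 mm at its edge); the lid is at rest (all of step 1 and value of joint case_lid below 0.05 rad and velocity of joint case_lid between -0.05 and 0.05 rad/s); the robot touches nothing.
It fails at once if a packed thing shifted by more than 30 mm (distance of any of lensbox, eyepiece from where it was at the start of the episode above 0.03 m).
It fails at once if a thing on the table shifted by more than 30 mm (distance of any of bottle, tray, carton from where it was at the start of the episode above 0.03 m).
It also fails if it takes over 48 s, if anything falls off the work surface, if the arm or the gripper's body presses on something with over 40 N, if the wrist force passes 120 N, or if a joint passes its speed limit or range.

### The arm

A 7-joint arm with a two-finger parallel gripper is mounted at the origin on the work surface. World frame = base frame: x ahead of the robot, y to its left, z up, the work surface at z = 0. Lengths are in m, angles in rad, forces in N, time in s.
With the tool pointing down it reaches from about 0.425 to 0.925 m from the base axis. Payload 6.8 kg.
Tool frame: the origin (TCP) lies midway between the tips of the shut fingers; the grasp point (between the pads) lies r.grip_point_offset behind it (r.grip_point_offset is the distance from the TCP to the grasp point, in m); z points along the fingers, y is the direction in which the jaws open and shut (so a half turn about z gives the same grasp; the last joint's range is limited). The gripper opens to 85 mm and grips with 20 to 120 N. Pads are 22 mm wide; open, the fingers measure 114 mm over their backs; the gripper's body (76 mm by 85 mm) begins 54 mm behind the grasp point. The pads swing forward as they close: fully open they stand 13 mm farther back than shut.
Start: joints at [1.22, 0.477, 0.022, 1.555, -0.011, 1.109, -0.083], TCP at [0.162, -0.655, 0.231] pointing down, gripper open.
Joint ranges: [-2.96, 2.96], [-0.34, 2.1], [-1.41, 1.46], [0.24, 2.44], [-1.37, 4.51], [0.17, 1.92], [-2.96, 2.96]. Speed limits (rad/s): [2.39, 2.39, 3.14, 3.14, 3.14, 3.14, 3.14].

### API

Orientations are given as a rotation vector (axis times angle).
In Python, from bench import r gives the robot as it stands. The module is installed in compiled form; this text tells all that it offers.
- The arm moves only by the tool play_rows, never from a script. Its argument "deltas" is a list of rows, each a list of 3 entries, a list of its own where there are three numbers: the finger opening in mm, from 0 to 85.4, then the shift along the tool's x, y, z in mm, then the turn, a rotation vector about the tool's x, y, z in rad. A call has 1 to 8 rows; each row is the pose to reach, as a shift and turn from the pose measured when the call began, along the tool's axes at that moment; what a row does not reach only later rows make up. A row lasts 1/8 s, in which the tool goes at most 62.5 mm and 10.7 degrees, less where a joint would pass 70% of its speed; a pose out of reach is approached as far as the arm can. A call with a gripper value outside its range is refused whole. The fingers move at their own pace and stop on an object; "squeeze" is the grip in N (left out, the last holds). Time passes only in rows, so rows that repeat a pose let the fingers close. It gives the time, the measured TCP pose, the force and the opening at its end, in the units of the state.
- r.get_obs(): the state, without advancing time (a new reading comes with each control period).
- r.grab_frame(name): name is "scene" or "top" or "wrist"; returns (picture, depth): 384x512x3 uint8, red, green, blue; 384x512 float32, m along the optical axis (not along the pixel's ray), 0 where there is no reading.
- r.camera_model(name): a dict with "mtx" (3x3 intrinsics, pixels), "rvec" (rotation vector, rad) and "tvec" (3), from world to camera coordinates, as OpenCV has them; the wrist camera has in their place "T_tool_cam" (4x4, takes a point from camera to tool coordinates, whose origin is the TCP and whose axes are the flange's). Camera axes: x right, y down, z forward; pixel columns grow to the right and rows downward; lengths in m; the calibration is good to about 2 mm. A picture is of the moment at which its call begins: read the wrist's pose just before it. camera_model takes no time and is no camera call.
- r.hand_in(): hands the job in, once; it reports no verdict.
The state is a dict: "clock": time; "joints": joint angles; "qvel": joint speeds; "tau": joint torques, N m; "tcp_pos": TCP position; "orientation": TCP orientation; "contact_force": force on the tool from outside, world axes, zero at the start; "moment": the same for the moment, N m; "grip_width": finger opening in m.
Only numpy, scipy, OpenCV 4.12 (cv2) and the standard library are available. Lean on these libraries where they do the work, as an engineer would, in place of code of your own. Each camera call takes 0.05 s, during which the arm holds its last target. There are 200 camera calls.

## Working session

There is one attempt and no reset: what is moved stays moved. The work goes in short steps, Python scripts to look and compute and a tool call to move; the robot and the scene stay as the last step left them, time stands still between calls to the robot, and variables do not carry over. Pictures are saved under pics/ and viewed, about 8 in all and at most 12, crops included, and the job is handed in when it is done.

Besides the shell and the picture viewer there is one more tool, called after "Emit:" by a JSON object that holds its "name" and its "arguments". play_rows: Moves the arm, as the interface text tells. Its arguments: {"type":"object","properties":{"deltas":{"type":"array"},"squeeze":{"type":"number"}},"required":["deltas"]}

```bash
mkdir -p pics; cat > h.py <<'E'
import numpy as np, cv2
from scipy.spatial.transform import Rotation as R
from bench import r
def grab(n):
    o=r.get_obs(); p,d=r.grab_frame(n); m=r.camera_model(n); K=np.array(m["mtx"])
    if n=="wrist":
        T=np.eye(4);T[:3,:3]=R.from_rotvec(o["orientation"]).as_matrix();T[:3,3]=o["tcp_pos"];T=T@np.array(m["T_tool_cam"])
    else:
        W=np.eye(4);W[:3,:3]=cv2.Rodrigues(np.array(m["rvec"],float))[0];W[:3,3]=np.ravel(m["tvec"]);T=np.linalg.inv(W)
    return p,d,K,T
def cloud(d,K,T):
    v,u=np.mgrid[:d.shape[0],:d.shape[1]]
    P=np.stack([(u-K[0,2])/K[0,0]*d,(v-K[1,2])/K[1,1]*d,d],-1)
    W=P@T[:3,:3].T+T[:3,3]; W[d==0]=np.nan; return W
E
cat > a.py <<'E'
from h import *
print({k:np.round(v,3) for k,v in r.get_obs().items()}, r.grip_point_offset)
for n in("scene","top"):
    p,d,K,T=grab(n); W=cloud(d,K,T); np.savez(n+".npz",p=p,d=d,K=K,T=T,W=W)
    q=cv2.resize(p,(800,600))
    cv2.imwrite(f"pics/{n}0.png",q[:,:,::-1])
    print(n,T[:3,3].round(3),T[:3,2].round(3))
E
python3 a.py
```

```text
{'clock': np.float64(0.0), 'joints': array([ 1.22 ,  0.478,  0.022,  1.556, -0.011,  1.109, -0.083]), 'qvel': array([-0.001, -0.001,  0.   , -0.001, -0.   , -0.   , -0.002]), 'tau': array([-0.0000e+00, -5.9644e+01,  1.6080e+00, -2.8120e+01,  1.2000e-02,
        9.0000e-03,  0.0000e+00]), 'tcp_pos': array([ 0.162, -0.655,  0.23 ]), 'orientation': array([-3.117e+00, -3.800e-01,  1.000e-03]), 'contact_force': array([-0.802, -0.439,  0.071]), 'moment': array([0.035, 0.013, 0.048]), 'grip_width': np.float64(0.085)} 0.0187
scene [0.986 0.417 1.053] [-0.353 -0.393 -0.849]
top [ 0.472 -0.066  1.314] [ 0.078  0.011 -0.997]
```

View pics/scene0.png

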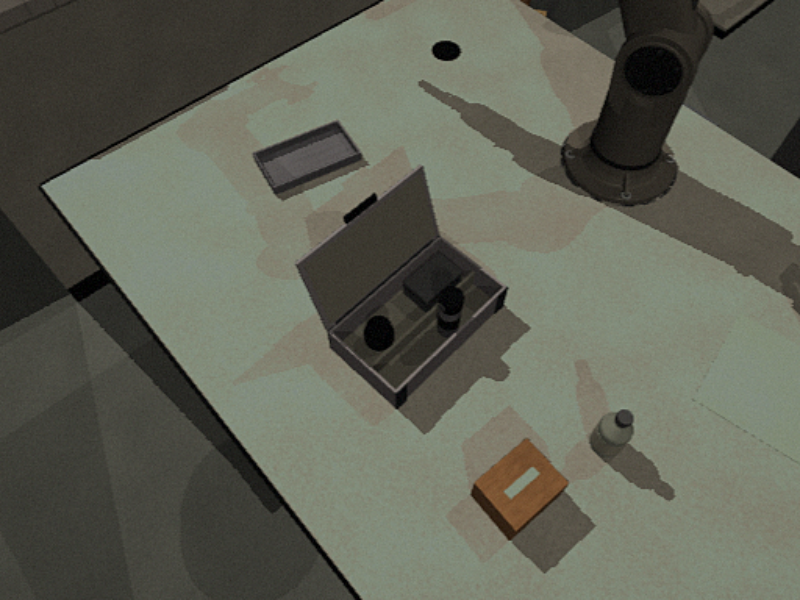

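View pics/top0.png

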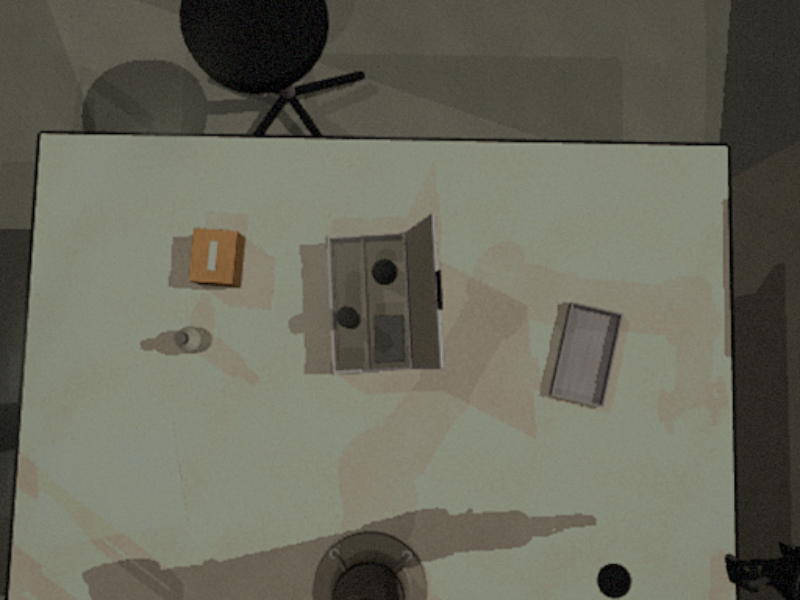

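The scene view shows the case open, the lid leaning outwards, and the handle standing in the narrow bay with its head at about (450,297). The top view shows the case rim corners near (329,238), (332,374), (405,235) and (408,370). The handle head is at (347,318), the lid tab at (438,290), the carton at (215,257), the bottle at (190,340) and the tray at (585,355). Case x is roughly world +x.

```bash
cat > b.py <<'E'
from h import *
for n in("top","scene"):
    z=np.load(n+".npz");W=z["W"];p=z["p"].astype(int)
    # rim
    m=(abs(W[...,2]-.066)<.006)&(W[...,0]>.3)&(W[...,0]<.85)&(abs(W[...,1])<.25)
    c=cv2.connectedComponentsWithStats(m.astype(np.uint8))
    for i in range(1,c[0]):
        if c[2][i,4]>40:
            P=W[c[1]==i]; print(n,"rim",c[2][i],P.mean(0).round(3),np.round(cv2.minAreaRect(P[:,:2].astype(np.float32)*1000),1) if 0 else cv2.minAreaRect((P[:,:2]*1000).astype(np.float32)))
    for lo,hi in((.11,.135),(.075,.3)):
        m=(W[...,2]>lo)&(W[...,2]<hi)&(W[...,0]>.4)&(W[...,0]<.8)&(W[...,1]>-.22)&(W[...,1]<.2)
        c=cv2.connectedComponentsWithStats(m.astype(np.uint8))
        for i in range(1,c[0]):
            if c[2][i,4]>15:
                P=W[c[1]==i]; print(n,lo,c[2][i],P.mean(0).round(3),P.min(0).round(3),P.max(0).round(3))
def px(n,u,v):
    z=np.load(n+".npz");a=z["W"][int(v*.64)-1:int(v*.64)+2,int(u*.64)-1:int(u*.64)+2];return np.nanmedian(a.reshape(-1,3),0).round(3)
for t in((329,238),(332,374),(347,318),(438,290),(436,220),(441,366),(350,270),(350,350),(384,272),(390,335)):print("top",t,px("top",*t))
for t in((420,170),(300,263),(360,208),(450,297),(440,240),(505,290),(400,393),(332,337),(365,265)):print("scene",t,px("scene",*t))
E
python3 b.py
```

```text
top rim [209 149  56  91 499] [0.589 0.011 0.066] ((586.9442138671875, 11.834381103515625), (280.59149169921875, 164.86077880859375), 4.245171546936035)
top 0.11 [264 144   8  93 260] [ 0.59  -0.086  0.123] [ 0.455 -0.099  0.11 ] [ 0.732 -0.073  0.135]
top 0.11 [215 196  14  14 149] [0.552 0.051 0.119] [0.533 0.032 0.111] [0.573 0.073 0.125]
top 0.075 [ 260  137   25  100 1884] [ 0.592 -0.099  0.162] [ 0.454 -0.133  0.075] [ 0.734 -0.061  0.234]
top 0.075 [215 196  15  15 160] [0.552 0.05  0.118] [0.531 0.03  0.091] [0.574 0.073 0.125]
scene rim [210 150 116 104 909] [0.592 0.011 0.067] ((585.5452880859375, 12.850227355957031), (282.6972961425781, 168.1056365966797), 4.217106819152832)
scene 0.11 [201 133  78  68 673] [ 0.601 -0.082  0.123] [ 0.452 -0.099  0.11 ] [ 0.734 -0.068  0.135]
scene 0.11 [281 183  17  16 207] [0.555 0.055 0.12 ] [0.532 0.033 0.11 ] [0.576 0.074 0.125]
scene 0.075 [ 189  105   92  105 4441] [ 0.603 -0.093  0.157] [ 0.452 -0.131  0.075] [ 0.736 -0.057  0.234]
scene 0.075 [281 183  17  22 286] [0.558 0.058 0.113] [0.532 0.033 0.075] [0.576 0.074 0.125]
top (329, 238) [0.718 0.102 0.063]
top (332, 374) [ 0.44   0.092 -0.001]
top (347, 318) [0.551 0.051 0.119]
top (438, 290) [ 0.598 -0.119  0.225]
top (436, 220) [ 0.773 -0.124 -0.   ]
top (441, 366) [ 0.463 -0.127  0.217]
top (350, 270) [0.663 0.058 0.004]
top (350, 350) [0.49  0.053 0.004]
top (384, 272) [ 0.651 -0.014  0.047]
top (390, 335) [ 0.523 -0.03   0.048]
scene (420, 170) [ 0.467 -0.124  0.219]
scene (300, 263) [ 0.729 -0.104  0.218]
scene (360, 208) [ 0.599 -0.118  0.229]
scene (450, 297) [0.556 0.053 0.121]
scene (440, 240) [ 0.458 -0.072  0.066]
scene (505, 290) [0.446 0.085 0.065]
scene (400, 393) [0.712 0.106 0.059]
scene (332, 337) [ 0.731 -0.049  0.058]
scene (365, 265) [ 0.625 -0.084  0.133]
```

Measured:
- Case centre is at about (0.587, 0.012) with yaw about 4.2°, and the rim is at z 0.066, as given.
- The handle axis is at (0.553, 0.053) with its top at 0.12. In the case frame that is x -31 mm, y +43 mm, so I'll tip it towards +x.
- The lid angle is about 1.88 rad.

Next I work out the move rows.

```bash
cat >> h.py <<'E'
C=np.array([.587,.012,0.]); yaw=np.radians(4.2)
Rc=R.from_euler("z",yaw).as_matrix()
Rt=np.column_stack([Rc[:,0],-Rc[:,1],[0,0,-1]])   # tool down, tool x = case x
def deltas(pts,frame="world",Rg=Rt):
    o=r.get_obs();R0=R.from_rotvec(o["orientation"]).as_matrix()
    for p in pts:
        p=np.array(p,float)
        if frame=="case": p=C+Rc@p
        print((R0.T@(p-o["tcp_pos"])*1000).round(0).tolist(),R.from_matrix(R0.T@Rg).as_rotvec().round(3).tolist())
E
python3 -c "
from h import *
deltas([(.2,-.6,.29),(.30,-.5,.36),(.40,-.37,.36),(.46,-.2,.36),(.48,0.0,.36),C+Rc@[-.1,.0434,.25],C+Rc@[-.1,.0434,.1],C+Rc@[0,.0434,.1]])"
```

```text
[50.0, -44.0, -59.0] [-0.002, 0.0, 0.17]
[171.0, -117.0, -129.0] [-0.002, 0.0, 0.17]
[299.0, -219.0, -129.0] [-0.002, 0.0, 0.17]
[398.0, -370.0, -129.0] [-0.002, 0.0, 0.17]
[466.0, -559.0, -129.0] [-0.002, 0.0, 0.17]
[481.0, -605.0, -19.0] [-0.002, 0.0, 0.17]
[481.0, -604.0, 131.0] [-0.002, 0.0, 0.17]
[580.0, -587.0, 131.0] [-0.002, 0.0, 0.17]
```

Emit:
{"name": "play_rows", "arguments": {"deltas": [[25,[30,-25,-40],[0,0,0.02]],[25,[65,-45,-80],[0,0,0.04]],[25,[110,-75,-110],[0,0,0.06]],[25,[155,-105,-129],[0,0,0.08]],[25,[200,-140,-129],[0,0,0.1]],[25,[245,-175,-129],[0,0,0.13]],[25,[290,-212,-129],[0,0,0.15]],[25,[320,-255,-129],[0,0,0.17]]]}}

```text
clock: 1.1
tcp_pos: [0.4129, -0.3282, 0.3593]
orientation: [-3.137, -0.116, 0.001]
contact_force: [0.9, -0.9, 0.2]
grip_width: 0.0252
```

```bash
python3 -c "
from h import *
deltas([(.46,-.2,.36),(.48,0.0,.36),C+Rc@[-.1,.0434,.25],C+Rc@[-.1,.0434,.1]])"
```

```text
[56.0, -124.0, -0.0] [-0.002, 0.001, 0.0]
[91.0, -322.0, 0.0] [-0.002, 0.001, 0.0]
[99.0, -370.0, 110.0] [-0.002, 0.001, 0.0]
[99.0, -369.0, 260.0] [-0.002, 0.001, 0.0]
```

Emit:
{"name": "play_rows", "arguments": {"deltas": [[25,[28,-55,0],[0,0,0]],[25,[56,-110,0],[0,0,0]],[25,[70,-170,0],[0,0,0]],[25,[80,-230,0],[0,0,0]],[25,[88,-290,0],[0,0,0]],[25,[95,-340,30],[0,0,0]],[25,[99,-369,80],[0,0,0]],[25,[99,-369,130],[0,0,0]]]}}

```text
clock: 2.1
tcp_pos: [0.4841, 0.0504, 0.229]
orientation: [-3.136, -0.123, -0.001]
contact_force: [0.5, -0.7, -0.4]
grip_width: 0.025
```

```bash
python3 -c "
from h import *
deltas([C+Rc@[-.1,.0434,.1],C+Rc@[0,.0434,.1]])
p,d,K,T=grab('wrist');cv2.imwrite('pics/w1.png',cv2.resize(p,(640,480))[:,:,::-1])
W=cloud(d,K,T);m=(W[...,2]>.1)&(W[...,2]<.13)
c=cv2.connectedComponentsWithStats(m.astype(np.uint8))
for i in range(1,c[0]):
  if c[2][i,4]>100:
    P=W[c[1]==i];print(c[2][i],np.nanmin(P,0).round(3),np.nanmax(P,0).round(3))
"
```

```text
[-0.0, 3.0, 129.0] [-0.003, -0.001, 0.005]
[100.0, 3.0, 129.0] [-0.003, -0.001, 0.005]
[ 399    0   71  236 7279] [ 0.455 -0.096  0.1  ] [ 0.641 -0.071  0.13 ]
[ 236   75   52   58 2234] [0.532 0.033 0.106] [0.576 0.074 0.122]
```

View pics/w1.png

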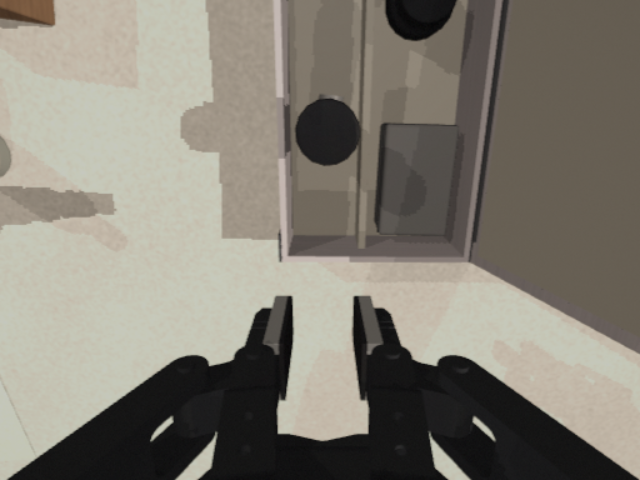

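The wrist view shows the fingers clear of the handle. The head, at (327,132), is straight ahead along the bay and free of the walls. It measures (0.554, 0.0535), which agrees with the first measurement. I'll lower and push.

Emit:
{"name": "play_rows", "arguments": {"deltas": [[25,[0,2,50],[0,0,0]],[25,[0,3,100],[0,0,0]],[25,[0,3,129],[0,0,0]],[25,[15,3,129],[0,0,0]],[25,[30,3,129],[0,0,0]],[25,[42,3,129],[0,0,0]],[25,[52,3,129],[0,0,0]],[25,[62,3,129],[0,0,0]]]}}

```text
clock: 3.15
tcp_pos: [0.5415, 0.05, 0.0934]
orientation: [-3.137, -0.12, 0.015]
contact_force: [-0.9, -0.3, -0.3]
grip_width: 0.0245
```

Emit:
{"name": "play_rows", "arguments": {"deltas": [[25,[12,0,0],[0,0,0]],[25,[24,0,0],[0,0,0]],[25,[36,0,0],[0,0,0]],[25,[45,0,0],[0,0,0]],[25,[45,0,0],[0,0,0]],[25,[45,0,0],[0,0,0]]]}}

```text
clock: 3.9
tcp_pos: [0.586, 0.0534, 0.0928]
orientation: [-3.137, -0.121, 0.017]
contact_force: [0.9, 0.8, 0.4]
grip_width: 0.0249
```

```bash
python3 -c "
from h import *
p,d,K,T=grab('wrist');cv2.imwrite('pics/w2.png',cv2.resize(p,(640,480))[:,:,::-1])
"
```

```text
(no output)
```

View pics/w2.png

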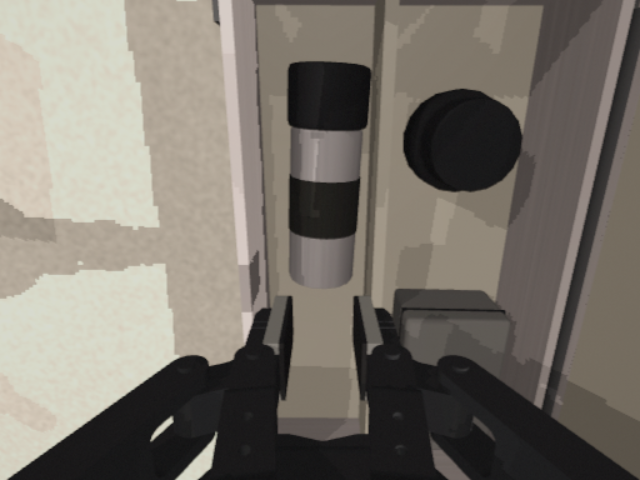

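The handle lies flat along the narrow bay, from about (290,65) to (370,285), and the eyepiece and lens box are untouched. I'll withdraw and go behind the lid.

```bash
python3 -c "
from h import *
p,d,K,T=grab('wrist');W=cloud(d,K,T)
for u,v in((327,95),(325,150),(322,210),(321,265),(460,140)):
  w=W[int(v*.8),int(u*.8)];print(w.round(3),(Rc.T@(w-C)).round(3))
print(np.round(r.get_obs()['joints'],2))
deltas([(.587,.053,.36),(.0,-.2,.36),(.0,-.2,.2)]); deltas([(.0,-.2,.36),(0,-.2,.2),(0,-.155,.2)],'case')
"
```

```text
[0.674 0.059 0.047] [0.09  0.04  0.047]
[0.649 0.057 0.045] [0.065 0.041 0.045]
[0.619 0.057 0.045] [0.035 0.042 0.045]
[0.588 0.055 0.043] [0.004 0.043 0.043]
[ 0.659 -0.006  0.048] [ 0.07  -0.023  0.048]
[ 0.12  0.54 -0.42  1.85  0.28  0.82 -1.93]
[-2.0, -0.0, -267.0] [-0.002, 0.01, 0.004]
[-606.0, 207.0, -261.0] [-0.002, 0.01, 0.004]
[-605.0, 207.0, -101.0] [-0.002, 0.01, 0.004]
[-6.0, 241.0, -268.0] [-0.002, 0.01, 0.004]
[-4.0, 241.0, -108.0] [-0.002, 0.01, 0.004]
[-4.0, 196.0, -108.0] [-0.002, 0.01, 0.004]
```

Emit:
{"name": "play_rows", "arguments": {"deltas": [[0,[0,0,-60],[0,0.01,0]],[0,[0,0,-120],[0,0.01,0]],[0,[0,0,-180],[0,0.01,0]],[0,[0,0,-240],[0,0.01,0]],[0,[0,35,-268],[0,0.01,0]],[0,[0,95,-268],[0,0.01,0]],[0,[-3,155,-268],[0,0.01,0]],[0,[-6,215,-268],[0,0.01,0]]]}}

```text
clock: 5.0
tcp_pos: [0.5987, -0.1636, 0.3606]
orientation: [-3.137, -0.121, 0.0]
contact_force: [0.8, 0.7, 0.2]
grip_width: -0.0001
```

```bash
python3 -c "
from h import *
deltas([(0,-.205,.36),(0,-.205,.2),(0,-.155,.2)],'case')
p,d,K,T=grab('scene')
cv2.imwrite('pics/s2.png',cv2.resize(p,(800,600))[:,:,::-1])
"
```

```text
[1.0, 29.0, 1.0] [-0.002, 0.0, 0.004]
[1.0, 29.0, 161.0] [-0.002, 0.0, 0.004]
[1.0, -21.0, 161.0] [-0.002, 0.0, 0.004]
```

View pics/s2.png

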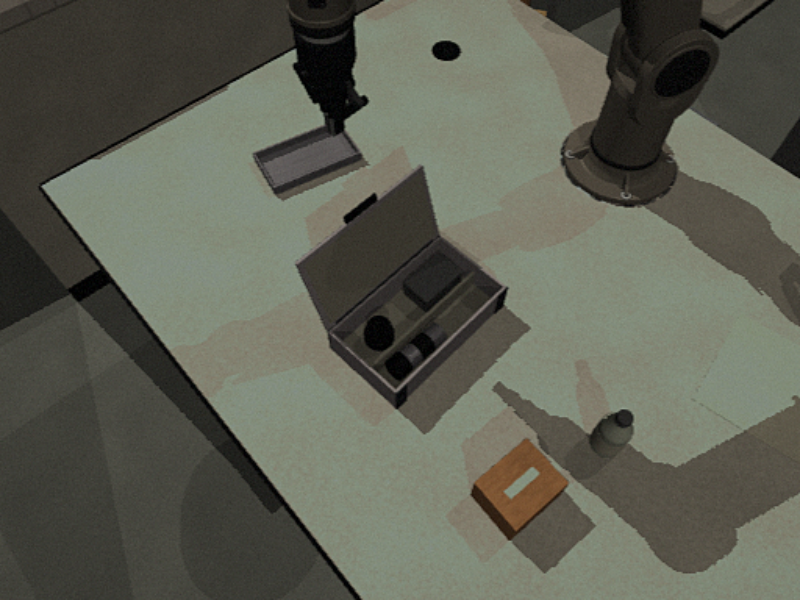

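The scene view shows the handle lying in its bay near (415,350) and the gripper high behind the lid. I'll lower it behind the lid and make contact.

Emit:
{"name": "play_rows", "arguments": {"deltas": [[0,[0,30,0],[0,0,0]],[0,[0,30,60],[0,0,0]],[0,[0,30,120],[0,0,0]],[0,[0,30,161],[0,0,0]],[0,[0,15,161],[0,0,0]],[0,[0,0,161],[0,0,0]],[0,[0,-12,161],[0,0,0]],[0,[0,-24,161],[0,0,0]]]}}

```text
clock: 6.05
tcp_pos: [0.5964, -0.1506, 0.2005]
orientation: [3.135, 0.103, 0.001]
contact_force: [0.2, 1.1, 0.7]
grip_width: -0.0002
```

```bash
python3 -c "
from h import *
o=r.get_obs();print((Rc.T@(o['tcp_pos']-C)).round(3),o['contact_force'].round(1))
P=lambda t,q=.14:(0,-.08+q*np.cos(t)-.008*np.sin(t)-.015,.0665+q*np.sin(t)+.008*np.cos(t))
for t in np.arange(1.7,-.01,-.1): print(round(t,2),np.round(P(t),3),end=' ');deltas([P(t)],'case')
"
```

```text
[-0.002 -0.163  0.201] [0.2 1.1 0.7]
1.7 [ 0.    -0.121  0.204] [2.0, -42.0, -4.0] [0.005, -0.001, -0.008]
1.6 [ 0.    -0.107  0.206] [2.0, -56.0, -6.0] [0.005, -0.001, -0.008]
1.5 [ 0.    -0.093  0.207] [2.0, -70.0, -7.0] [0.005, -0.001, -0.008]
1.4 [ 0.    -0.079  0.206] [2.0, -84.0, -6.0] [0.005, -0.001, -0.008]
1.3 [ 0.    -0.065  0.204] [2.0, -98.0, -3.0] [0.005, -0.001, -0.008]
1.2 [ 0.    -0.052  0.2  ] [2.0, -111.0, 0.0] [0.005, -0.001, -0.008]
1.1 [ 0.    -0.039  0.195] [2.0, -124.0, 5.0] [0.005, -0.001, -0.008]
1.0 [ 0.    -0.026  0.189] [1.0, -137.0, 11.0] [0.005, -0.001, -0.008]
0.9 [ 0.    -0.014  0.181] [1.0, -149.0, 19.0] [0.005, -0.001, -0.008]
0.8 [ 0.    -0.003  0.173] [1.0, -160.0, 27.0] [0.005, -0.001, -0.008]
0.7 [0.    0.007 0.163] [1.0, -170.0, 37.0] [0.005, -0.001, -0.008]
0.6 [0.    0.016 0.152] [1.0, -179.0, 48.0] [0.005, -0.001, -0.008]
0.5 [0.    0.024 0.141] [1.0, -187.0, 59.0] [0.005, -0.001, -0.008]
0.4 [0.    0.031 0.128] [1.0, -194.0, 71.0] [0.005, -0.001, -0.008]
0.3 [0.    0.036 0.116] [1.0, -200.0, 84.0] [0.005, -0.001, -0.008]
0.2 [0.    0.041 0.102] [1.0, -204.0, 97.0] [0.005, -0.001, -0.008]
0.1 [0.    0.044 0.088] [1.0, -207.0, 111.0] [0.005, -0.001, -0.008]
-0.0 [0.    0.045 0.074] [1.0, -209.0, 125.0] [0.005, -0.001, -0.008]
```

Emit:
{"name": "play_rows", "arguments": {"deltas": [[0,[0,-14,0],[0,0,0]],[0,[0,-28,-2],[0,0,0]],[0,[0,-42,-4],[0,0,0]],[0,[0,-56,-6],[0,0,0]],[0,[0,-70,-7],[0,0,0]],[0,[0,-84,-6],[0,0,0]],[0,[0,-98,-3],[0,0,0]],[0,[0,-111,0],[0,0,0]]]}}

```text
clock: 7.05
tcp_pos: [0.589, -0.0387, 0.1997]
orientation: [3.135, 0.104, 0.001]
contact_force: [0.0, -1.7, 1.1]
grip_width: 0.0001
```

```bash
python3 -c "
from h import *
o=r.get_obs();print((Rc.T@(o['tcp_pos']-C)).round(3),o['contact_force'].round(1))
P=lambda t,q=.14:(0,-.08+q*np.cos(t)-.008*np.sin(t)-.015,.0665+q*np.sin(t)+.008*np.cos(t))
for t in np.arange(1.2,-.01,-.1): print(round(t,2),np.round(P(t),3),end=' ');deltas([P(t)],'case')
p,d,K,T=grab('scene')
cv2.imwrite('pics/s3.png',p[60:300,120:440,::-1].repeat(2,0).repeat(2,1))
"
```

```text
[-0.002 -0.051  0.2  ] [ 0.  -1.7  1.1]
1.2 [ 0.    -0.052  0.2  ] [2.0, 1.0, -0.0] [0.005, -0.001, -0.007]
1.1 [ 0.    -0.039  0.195] [2.0, -12.0, 5.0] [0.005, -0.001, -0.007]
1.0 [ 0.    -0.026  0.189] [2.0, -25.0, 11.0] [0.005, -0.001, -0.007]
0.9 [ 0.    -0.014  0.181] [1.0, -37.0, 18.0] [0.005, -0.001, -0.007]
0.8 [ 0.    -0.003  0.173] [1.0, -48.0, 27.0] [0.005, -0.001, -0.007]
0.7 [0.    0.007 0.163] [1.0, -58.0, 37.0] [0.005, -0.001, -0.007]
0.6 [0.    0.016 0.152] [1.0, -67.0, 47.0] [0.005, -0.001, -0.007]
0.5 [0.    0.024 0.141] [1.0, -75.0, 59.0] [0.005, -0.001, -0.007]
0.4 [0.    0.031 0.128] [1.0, -82.0, 71.0] [0.005, -0.001, -0.007]
0.3 [0.    0.036 0.116] [1.0, -87.0, 84.0] [0.005, -0.001, -0.007]
0.2 [0.    0.041 0.102] [1.0, -92.0, 97.0] [0.005, -0.001, -0.007]
0.1 [0.    0.044 0.088] [1.0, -95.0, 111.0] [0.005, -0.001, -0.007]
-0.0 [0.    0.045 0.074] [1.0, -96.0, 125.0] [0.005, -0.001, -0.007]
```

View pics/s3.png

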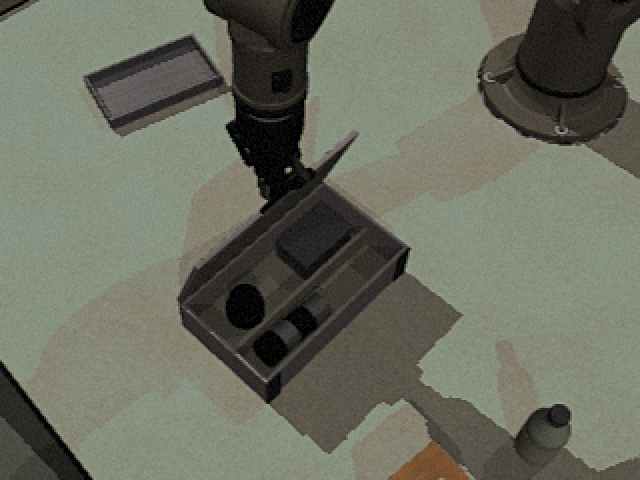

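The lid, with its edge from (185,290) to (355,135), has swung inwards past upright with the fingers behind it. The force is low and the packed things have not moved. I'll continue along the arc.

Emit:
{"name": "play_rows", "arguments": {"deltas": [[0,[0,-12,5],[0,0,0]],[0,[0,-25,11],[0,0,0]],[0,[0,-37,18],[0,0,0]],[0,[0,-48,27],[0,0,0]],[0,[0,-58,37],[0,0,0]],[0,[0,-67,47],[0,0,0]],[0,[0,-75,59],[0,0,0]],[0,[0,-82,71],[0,0,0]]]}}

```text
clock: 8.1
tcp_pos: [0.5829, 0.0458, 0.1271]
orientation: [3.137, 0.108, -0.0]
contact_force: [-0.0, 0.1, 1.8]
grip_width: 0.0003
```

Emit:
{"name": "play_rows", "arguments": {"deltas": [[0,[0,-5,12],[0,0,0]],[0,[0,-10,24],[0,0,0]],[0,[0,-13,36],[0,0,0]],[0,[0,-14,46],[0,0,0]],[0,[0,-14,50],[0,0,0]],[0,[0,-14,53],[0,0,0]]]}}

```text
clock: 8.85
tcp_pos: [0.5818, 0.0597, 0.0744]
orientation: [3.137, 0.107, -0.001]
contact_force: [-7.8, -1.3, 24.8]
grip_width: -0.0001
```

```bash
cat > c.py <<'E'
from h import *
o=r.get_obs();print((Rc.T@(o['tcp_pos']-C)).round(4),o['contact_force'].round(1))
for n in('scene','top'):
    p,d,K,T=grab(n);W=cloud(d,K,T);Q=(W-C)@Rc
    for a,b in((-.07,-.05),(-.01,.01),(.05,.075)):
        m=(abs(Q[...,0]-.09)<.03)&(Q[...,1]>a)&(Q[...,1]<b)&(Q[...,2]<.15)
        print(n,a,np.nanmedian(Q[m][:,2]).round(4))
E
python3 c.py
```

```text
[-0.0017  0.048   0.0744] [-7.8 -1.3 24.8]
scene -0.07 0.0758
scene -0.01 0.0763
scene 0.05 0.076
top -0.07 0.0734
top -0.01 0.0737
top 0.05 0.0736
```

The lid is level and pressed with 25 N. I'll lift off and check.

Emit:
{"name": "play_rows", "arguments": {"deltas": [[0,[0,0,0],[0,0,0]],[0,[0,0,-10],[0,0,0]],[0,[0,0,-50],[0,0,0]],[0,[0,0,-110],[0,0,0]],[0,[0,0,-170],[0,0,0]],[0,[0,0,-200],[0,0,0]],[0,[0,0,-200],[0,0,0]],[0,[0,0,-200],[0,0,0]]]}}

```text
clock: 9.95
tcp_pos: [0.5813, 0.06, 0.2741]
orientation: [3.136, 0.107, -0.002]
contact_force: [0.1, 0.2, -1.0]
grip_width: 0.0001
```

```bash
cat >> c.py <<'E'
p=grab('scene')[0];cv2.imwrite('pics/s4.png',cv2.resize(p,(800,600))[:,:,::-1])
E
python3 c.py
```

```text
[-0.0021  0.0483  0.2741] [ 0.1  0.2 -1. ]
scene -0.07 0.0763
scene -0.01 0.0761
scene 0.05 0.0761
top -0.07 0.0735
top -0.01 0.0736
top 0.05 0.0753
```

View pics/s4.png

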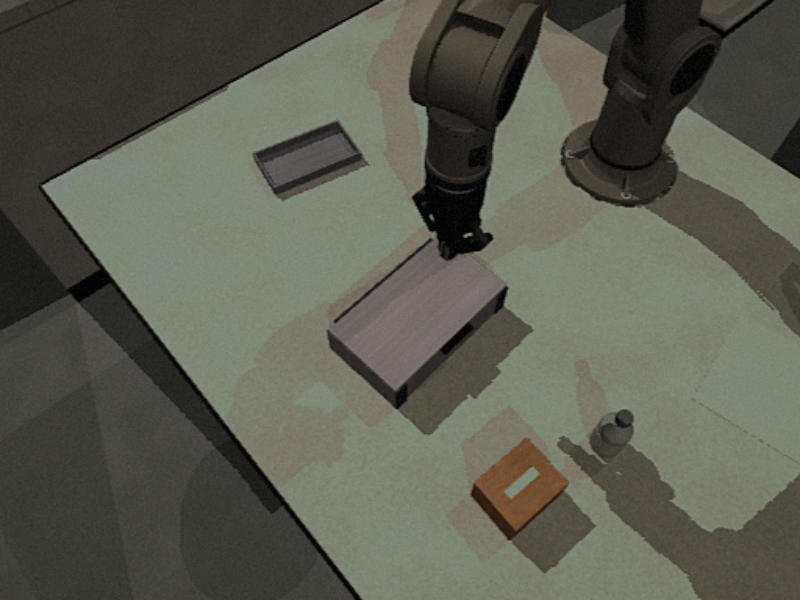

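The lid lies flat and closed, with its tab at (457,338). The tray, carton and bottle have not moved, and the gripper is clear.

```bash
python3 -c "
from bench import r
r.hand_in()"
```

```text
the job is handed in; nothing more can be done
```

The battery handle now lies flat in the narrow bay and the lid is fully closed; I handed the job in at about 10 s on the clock. I tipped the handle towards the farther (+x) end with the fingers against its head. Then I swung the lid down from behind and pressed it shut, with 25 N at the end.

**Handle:** before the lid closed, its top surface measured 43 to 47 mm above the underside of the case along its length, at case y of about 42 mm. That is level and below the rim.

**Lid:** after I lifted off, its outer face was level front to back. The scene camera put it at 76 mm and the top camera at 73.5 to 75 mm, against an expected 74.5 mm. That 1 to 3 mm difference is roughly the 2 mm calibration error.

**Everything else:** the gripper is about 200 mm clear of the lid, with only about 1 N of residual force. By eye, the tray, carton and bottle had not moved. Nor had the eyepiece and lens box, last seen with the lid half closed. No checks failed.

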